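# Stand the yellow handheld radio on its sloped desk stand

## Robot

A 6-joint arm with a two-finger parallel gripper is mounted at the origin on the work surface. World frame = base frame: x ahead of the robot, y to its left, z up, the work surface at z = 0. Lengths are in m, angles in degrees, forces in N, time in s.
With the tool pointing down it reaches from about 0.375 to 0.9 m from the base axis. Payload 3.1 kg.
Tool frame: the origin (TCP) lies between the finger pads; the fingertips stand 19 mm ahead of it and the grasp point (between the pads) is the TCP; z points along the fingers, x is the direction in which the jaws open and shut, and the axes are right-handed (so a half turn about z gives the same grasp; the last joint's range is limited). The gripper opens to 87 mm and grips with 3 to 60 N. Pads are 19 mm wide; open, the fingers measure 117 mm over their backs; the gripper's body (75 mm by 190 mm) begins 51 mm behind the grasp point.
Start: joints at [62.481, 30.224, 82.088, -0, 67.689, -10.227], TCP at [0.186, 0.597, 0.242] pointing down, gripper open.
Joint ranges: [-176.69, 176.69], [-43.24, 126.21], [12.49, 139.97], [-82, 262], [0, 151.66], [-163.58, 163.58]. Speed limits (degrees/s): [159.86, 159.86, 180, 180, 180, 180].

## Interface

Orientations are given as a 3x3 rotation matrix whose columns are the frame's x, y, z axes.
In Python, from rig import read_state, capture, camera_info, hand_in, spot_in, silhouettes gives the robot as it stands.
- The arm moves only by the shell command python3 -m jog 'ROWS'. ROWS is text: rows parted by semicolons, each of 7 numbers parted by spaces: the shift along the tool's x, y, z in m, then the turn, a rotation vector about the tool's x, y, z in degrees, then the opening, from 0 (shut) to 1 (fully open). A call has 1 to 8 rows; each row is the pose to reach, as a shift and turn from the pose commanded when the call began, along the tool's axes at that moment; what a row does not reach only later rows make up. A row lasts 1/8 s, in which the tool goes at most 62.5 mm and 10.7 degrees, less where a joint would pass 70% of its speed; a pose out of reach is approached as far as the arm can. A call with a gripper value outside its range is refused whole. The fingers move at their own pace and stop on an object; the grip force is fixed at half the most. Time passes only in rows, so rows that repeat a pose let the fingers close. It gives the time, the measured TCP pose, the force and the opening at its end, in the units of the state.
- read_state(): the state, without advancing time (a new reading comes with each control period).
- capture(name): name is "scene" or "top" or "wrist"; returns (picture, depth): 480x640x3 uint8, red, green, blue; 480x640 float32, m along the optical axis (not along the pixel's ray), 0 where there is no reading.
- camera_info(name): a dict with "vfov" (degrees; the focal length in pixels is half the picture's height over the tangent of half this angle, whatever the lens; pixels are square), "cx", "cy" (the principal point, pixels), "R" (3x3) and "t" (3): a world point X has camera coordinates R X + t; the wrist camera has in their place "tool_from_camera" (4x4, takes a point from camera to tool coordinates, whose origin is the TCP and whose axes are the tool frame's). Camera axes: x right, y down, z forward; pixel columns grow to the right and rows downward; lengths in m; the calibration is good to about 2 mm. A picture is of the moment at which its call begins: read the wrist's pose just before it. camera_info takes no time and is no camera call.
- hand_in(): hands the job in, once; it reports no verdict.
Trained networks look in the newest picture that a camera, given by its name, has taken for a name from the list of things; names that differ only in an ending like _2 or _b are one class to them, and where a whole thing is asked for, a point or a joint stands for the part that bears it (a point fixed in the world has none). Each returns a list of dicts, best first, with "score" (0 to 1); they miss things now and then, are a little off and sometimes report something else, mostly with a low value. They report only what shows in the picture. A call takes as long as a camera call. They do not tell look-alikes from the thing itself.
- spot_in(label, camera): "centre" ([x, y, z] in m, in world coordinates, good to about 4 mm: the middle of the surface that is visible of it).
- silhouettes(label, camera): "region" (480x640 bool, what is visible of it).
The state is a dict: "time_s": time; "joint_positions": joint angles; "qvel": joint speeds; "tau": joint torques, N m; "position": TCP position; "tcp_rot": TCP orientation; "force": force on the tool from outside, world axes, zero at the start; "moment": the same for the moment, N m; "opening": opening from 0.0 (shut) to 1.0 (fully open).
Only numpy, scipy, OpenCV 4.12 (cv2) and the standard library are available. Lean on these libraries where they do the work, as an engineer would, in place of code of your own. Each camera call takes 0.05 s, during which the arm holds its last target.

## Task

Put the yellow handheld radio on the sloped metal desk stand: lying on its back, face outwards and aerial end up the slope, straight, wholly on the stand's width, with its bottom end resting against the lip. Set it down gently rather than dropping it, and leave the black and the orange radio where they lie.

Things in the scene. Friction and masses are not known exactly. Their poses are not given: they have to be found in the camera images.
- yellow_radio: Yellow handheld radio, 0.17-0.34 kg, lying face up on the desk. Case 100 mm long (x), 54 wide (y), 34 thick (z), rounded edges, balanced near its middle; black aerial stub (11 mm thick, 41 long) and a small knob on the +x end. Origin: middle of the case's underside (its back); +x to the aerial, +z out of the face. Bottom end at x = -50 mm. Grip across the 54 mm width.
- black_radio: Black handheld radio of the same shape, size and axes, a bystander lying face up on the desk. Leave it alone.
- orange_radio: Orange-red handheld radio of the same shape, size and axes, a bystander lying face up on the desk. Leave it alone.
- stand: Fixed aluminium stand, blue-grey inlay, 110 mm wide (y), open sides. Origin: footprint centre, on the desk; z up. Slippery face (radio slides down to the lip) rises 25 deg toward +x, 120 mm long, from the inner lip corner (x -55, z 22 mm); top 73 mm high. Lip: 14 mm above the face, square to it, 6 thick. Seated radio: origin near (-10, 0, 43) mm, its x up the slope, its y along stand y.
Things that resemble listed ones, but are neither listed nor needed, are in the scene too. Leave any red look-alike of the stand alone.

How it is judged:
By the outcome, as a careful person would: the job done as asked, in the order asked, and still so for the second after the job is handed in, with the robot touching nothing.
It also fails if it takes over 34 s, if anything falls off the work surface, if the arm or the gripper's body presses on something with over 40 N, if the wrist force passes 120 N, or if a joint passes its speed limit or range.

## Working session

There is one attempt and no reset: what is moved stays moved. The work goes in short steps, Python scripts to look and compute and a shell command to move; the robot and the scene stay as the last step left them, time stands still between calls to the robot, and variables do not carry over. Pictures are saved under pics/ and viewed, and the job is handed in when it is done.

```bash
mkdir -p pics; ls
python3 - <<'E'
from rig import *
import cv2,numpy as np
for n in("scene","top"):
    p,d=capture(n); cv2.imwrite(f"pics/{n}0.png",p[...,::-1]); np.savez(f"{n}0.npz",p=p,d=d)
    i=camera_info(n); print(n,{k:np.round(v,4).tolist() for k,v in i.items()})
    for l in("yellow_radio","stand"):
        print(l,[(np.round(s["centre"],3).tolist(),round(s["score"],2)) for s in spot_in(l,n)])
print(read_state())
E
```

```text
pics
scene {'vfov': 51.8719, 'cx': 311.9683, 'cy': 237.9574, 'R': [[0.8083, 0.5885, 0.0178], [0.3777, -0.4951, -0.7825], [-0.4517, 0.6392, -0.6224]], 't': [-0.3678, -0.1071, 1.1029]}
yellow_radio [([0.491, -0.093, 0.032], 0.72)]
stand [([0.206, 0.306, 0.029], 0.8), ([0.632, 0.177, 0.032], 0.68)]
top {'vfov': 52.4528, 'cx': 325.4425, 'cy': 237.5601, 'R': [[-0.1253, -0.9921, 0.0023], [-0.962, 0.121, -0.245], [0.2428, -0.0329, -0.9695]], 't': [0.0634, 0.4414, 0.9161]}
yellow_radio [([0.475, -0.08, 0.032], 0.92), ([0.657, -0.187, 0.027], 0.26)]
stand [([0.184, 0.316, 0.042], 0.85), ([0.629, 0.203, 0.044], 0.66), ([0.474, -0.083, 0.03], 0.34)]
{'time_s': 0.3, 'joint_positions': array([ 6.24812823e+01,  3.02437153e+01,  8.21093669e+01,  7.24977196e-04,
        6.76886311e+01, -1.02274488e+01]), 'qvel': array([-0.0151924 , -0.12528106, -0.17083433, -0.00973558, -0.04727754,
       -0.09300485]), 'tau': array([ 8.25223142e-04, -4.39562559e+01, -1.76549667e+01,  6.32689381e-02,
        5.49908099e-02, -1.22624706e-04]), 'position': array([0.18562964, 0.59655403, 0.2412109 ]), 'tcp_rot': array([[ 2.97233845e-01,  9.54804651e-01, -3.46761455e-04],
       [ 9.54804446e-01, -2.97234014e-01, -6.40256135e-04],
       [-7.14388835e-04, -1.40783586e-04, -9.99999735e-01]]), 'force': array([-0.04075083, -0.02671956, -0.28327537]), 'moment': array([ 0.00150652, -0.03844265, -0.01221622]), 'opening': 1.0043602186873155}
```

View pics/scene0.png

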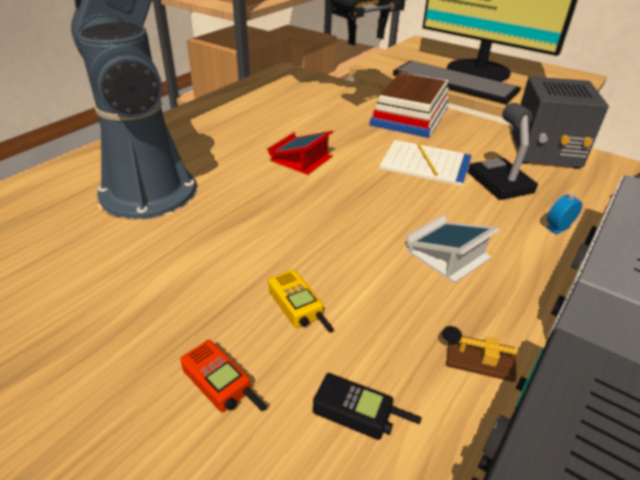

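View pics/top0.png

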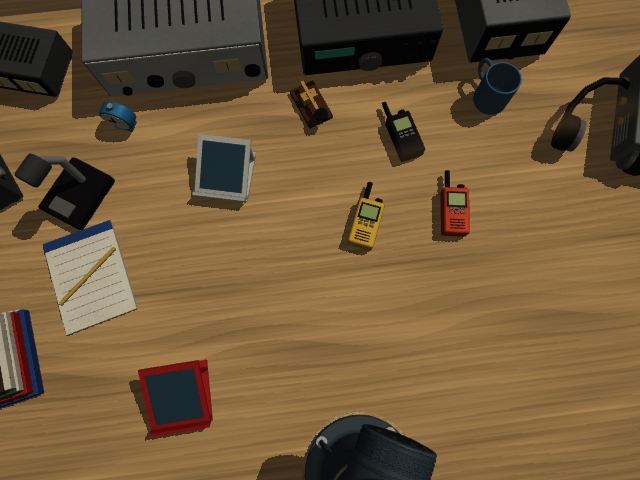

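The real stand is the silver one (scene 452,243; top 222,168). The red look-alike is near the base, and the yellow radio is at top (366,220) with its aerial pointing up in the image. Next I'll fit both poses from the depth.

```bash
cat > h.py <<'E'
import numpy as np,cv2
from rig import *
def cloud(d,i):
    f=240/np.tan(np.radians(i["vfov"])/2)
    v,u=np.mgrid[0:480,0:640]
    c=np.stack([(u-i["cx"])/f*d,(v-i["cy"])/f*d,d],-1)
    return c
def world(n,d):
    i=camera_info(n); return (cloud(d,i)-np.array(i["t"]))@np.array(i["R"])
E
python3 - <<'E'
from h import *
for n in("top","scene"):
    z=np.load(n+"0.npz");p=z["p"].astype(int);d=z["d"];W=world(n,d)
    ok=d>0
    print(n,"desk z",np.median(W[200:300,200:300,2] if n=="top" else W[240:300,120:200,2]))
    # yellow
    m=ok&(p[...,0]>120)&(p[...,1]>90)&(p[...,2]<70)&(p[...,0]-p[...,2]>100)&(p[...,1]>p[...,0]*.6)
    c=(366,220) if n=="top" else (297,298)
    v,u=np.mgrid[0:480,0:640]; near=(abs(u-c[0])<40)&(abs(v-c[1])<45)
    box=near&ok&(W[...,2]>0.022)
    P=W[box]
    r=cv2.minAreaRect((P[:,:2]*1000).astype(np.float32)); print("radio all>22mm",r,len(P),np.percentile(P[:,2],[5,50,95]))
    P=W[m&near&(W[...,2]>0.022)]
    r=cv2.minAreaRect((P[:,:2]*1000).astype(np.float32)); print("yellow",r,len(P)); print(cv2.boxPoints(r))
    c=(222,168) if n=="top" else (452,243)
    near=(abs(u-c[0])<60)&(abs(v-c[1])<60)&ok
    P=W[near&(p[...,2]>p[...,0]+12)&(p[...,0]<70)&(W[...,2]>.015)]
    A=np.c_[P[:,:2],np.ones(len(P))]
    for _ in range(4):
        k,*_r=np.linalg.lstsq(A,P[:,2],rcond=None); e=abs(A@k-P[:,2]); g=e<max(.004,np.median(e)*2);A=A[g];P=P[g]
    print("inlay",len(P),P.mean(0),"slope",np.degrees(np.arctan(np.hypot(k[0],k[1]))),"dir",np.degrees(np.arctan2(k[1],k[0])))
    r=cv2.minAreaRect((P[:,:2]*1000).astype(np.float32));print(r,cv2.boxPoints(r).round(1).tolist())
    P=W[near&(W[...,2]>.012)]; r=cv2.minAreaRect((P[:,:2]*1000).astype(np.float32));print("stand",r,cv2.boxPoints(r).round(1).tolist(),P[:,2].max())
E
```

```text
top desk z -0.0007693022365939387
radio all>22mm ((493.11907958984375, -88.15401458740234), (53.90017318725586, 140.0240936279297), 66.24793243408203) 1290 [0.02528457 0.03358213 0.03686913]
yellow ((475.3887023925781, -81.27457427978516), (51.18547821044922, 98.39812469482422), 66.38221740722656) 629
[[ 420.05734   -85.01283 ]
 [ 510.2135   -124.43442 ]
 [ 530.7201    -77.536316]
 [ 440.5639    -38.11473 ]]
inlay 1912 [0.62712789 0.2030806  0.04603081] slope 24.925858491916124 dir -14.887811999078913
((627.0984497070312, 203.09596252441406), (90.00288391113281, 90.73299407958984), 75.50999450683594) [[571.9000244140625, 170.89999389648438], [659.7999877929688, 148.1999969482422], [682.2999877929688, 235.3000030517578], [594.4000244140625, 258.0]]
stand ((623.3336181640625, 203.3697052001953), (111.63582611083984, 121.48562622070312), 75.61935424804688) [[550.5999755859375, 164.39999389648438], [668.2999877929688, 134.1999969482422], [696.0, 242.39999389648438], [578.4000244140625, 272.5]] 0.07617488835348753
scene desk z 5.1248062322906914e-05
radio all>22mm ((493.9482421875, -89.09
[... 206 characters left out ...]
.7701416015625) 1184
[[ 418.60565   -84.84634 ]
 [ 512.407    -127.06109 ]
 [ 534.6084    -77.729515]
 [ 440.80707   -35.514763]]
inlay 771 [0.63081304 0.19931881 0.04843035] slope 24.921494902140683 dir -14.853816057093127
((629.527099609375, 201.27349853515625), (81.99381256103516, 82.3923110961914), 75.94361877441406) [[579.5999755859375, 171.5], [659.5, 151.5], [679.4000244140625, 231.0], [599.5, 251.0]]
stand ((642.7318115234375, 309.781982421875), (336.64178466796875, 132.06576538085938), 80.42031860351562) [[549.5999755859375, 154.8000030517578], [679.7999877929688, 132.8000030517578], [735.9000244140625, 464.79998779296875], [605.5999755859375, 486.70001220703125]] 0.0737198415253438
```

```bash
cat >> h.py <<'E'
from scipy.spatial.transform import Rotation as Ro
def pose(yaw,pitch):  # heading of radio x, slope
    a,b=np.radians([yaw,pitch]); h=np.array([np.cos(a),np.sin(a),0]); z=np.array([0,0,1.])
    y=h*np.cos(b)+z*np.sin(b); n=-h*np.sin(b)+z*np.cos(b); x=np.cross(y,-n)
    return np.c_[x,y,-n],n
def delta(R,p):
    s=read_state(); R0=np.array(s["tcp_rot"]);p0=np.array(s["position"])
    print("t",round(s["time_s"],2),"shift",(R0.T@(p-p0)).round(4),"turn",Ro.from_matrix(R0.T@R).as_rotvec(degrees=True).round(2),"open",round(s["opening"],3),"F",np.round(s["force"],1))
YR=-24.0;PR=np.array([.476,-.0815,0]);YS=-14.87;OS=np.array([.6285,.2023,0])
E
python3 - <<'E'
from h import *
R,n=pose(YR,0)
delta(R,PR+[0,0,.15]); delta(R,PR+[0,0,.024])
E
```

```text
t 0.3 shift [-0.561   0.4788  0.0915] turn [-0.01  0.04  6.71] open 1.004 F [-0.  -0.  -0.3]
t 0.3 shift [-0.5609  0.4788  0.2175] turn [-0.01  0.04  6.71] open 1.004 F [-0.  -0.  -0.3]
```

```bash
python3 -m jog '-0.045 0.038 0.006 0 0 0.8 1; -0.09 0.077 0.012 0 0 1.6 1; -0.135 0.115 0.018 0 0 2.4 1; -0.18 0.154 0.024 0 0 3.2 1; -0.225 0.192 0.03 0 0 4 1; -0.27 0.23 0.036 0 0 4.8 1; -0.315 0.269 0.042 0 0 5.6 1; -0.36 0.307 0.048 0 0 6.7 1'
python3 - <<'E'
from h import *
R,n=pose(YR,0)
delta(R,PR+[0,0,.15])
E
```

```text
time_s: 1.3
position: [0.3729, 0.1601, 0.1937]
tcp_rot: [[0.407, 0.913, 0.002], [0.913, -0.407, 0.0], [0.001, 0.001, -1.0]]
force: [1.1, -0.2, 0.1]
opening: 0.998
t 1.3 shift [-0.1788  0.1924  0.0439] turn [ 0.08 -0.05 -0.01] open 0.998 F [ 1.1 -0.2  0.1]
```

```bash
python3 -m jog '-0.04 0.044 0.01 0 0 0 1; -0.08 0.087 0.02 0 0 0 1; -0.12 0.13 0.03 0 0 0 1; -0.15 0.162 0.037 0 0 0 1; -0.17 0.184 0.042 0 0 0 1; -0.179 0.193 0.044 0 0 0 1; -0.179 0.193 0.044 0 0 0 1'
python3 - <<'E'
from h import *
R,n=pose(YR,0)
s=read_state();p,d=capture("wrist");cv2.imwrite("pics/w1.png",p[...,::-1])
i=camera_info("wrist");T=np.array(i["tool_from_camera"]);C=cloud(d,i)
Wt=C@T[:3,:3].T+T[:3,3]; W=Wt@np.array(s["tcp_rot"]).T+np.array(s["position"])
q=p.astype(int)
m=(d>0)&(W[...,2]>.022)&(W[...,2]<.05)&(abs(W[...,0]-.476)<.1)&(abs(W[...,1]+.08)<.1)
P=W[m];r=cv2.minAreaRect((P[:,:2]*1000).astype(np.float32));print("all",r)
m&=(q[...,0]-q[...,2]>60)
P=W[m];r=cv2.minAreaRect((P[:,:2]*1000).astype(np.float32));print("yel",r, np.median(P[:,2]))
delta(R,PR+[0,0,.15]);delta(R,PR+[0,0,.024])
E
```

```text
time_s: 2.17
position: [0.4753, -0.0804, 0.1495]
tcp_rot: [[0.408, 0.913, -0.0], [0.913, -0.408, 0.0], [0.0, -0.0, -1.0]]
force: [-0.3, -0.5, -0.3]
opening: 0.996
all ((493.6142272949219, -86.96237182617188), (54.214080810546875, 140.52471923828125), 66.45939636230469)
yel ((493.5306396484375, -86.92594909667969), (54.214080810546875, 140.34237670898438), 66.45939636230469) 0.034246007244891824
t 2.23 shift [-0.0013  0.002  -0.0005] turn [-0.08 -0.01  0.  ] open 0.997 F [-0.6  0.8  0.4]
t 2.23 shift [-0.0013  0.0022  0.1255] turn [-0.08 -0.01  0.  ] open 0.997 F [-0.6  0.8  0.4]
```

View pics/w1.png

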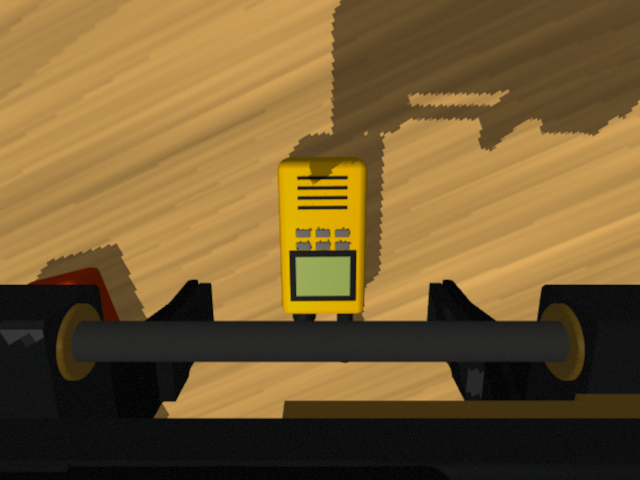

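```bash
python3 -m jog '0 0.001 0.035 0 0 0 1; 0 0.001 0.07 0 0 0 1; 0 0.001 0.1 0 0 0 1; 0 0.001 0.118 0 0 0 1; 0 0.001 0.1255 0 0 0 1; 0 0.001 0.1255 0 0 0 1;0 0.001 0.1255 0 0 0 0;0 0.001 0.1255 0 0 0 0'
python3 -m jog '0 0 0 0 0 0 0;0 0 0 0 0 0 0;0 0 0 0 0 0 0;0 0 0 0 0 0 0'
```

```text
time_s: 3.22
position: [0.4768, -0.0807, 0.0248]
tcp_rot: [[0.406, 0.914, 0.001], [0.914, -0.406, -0.001], [0.0, 0.002, -1.0]]
force: [0.1, 0.9, 0.3]
opening: 0.854
time_s: 3.72
position: [0.4766, -0.0806, 0.0243]
tcp_rot: [[0.407, 0.913, 0.001], [0.913, -0.407, -0.0], [0.0, 0.001, -1.0]]
force: [0.4, 1.8, 4.1]
opening: 0.616
```

```bash
python3 -m jog '0 0 0 0 0 0 0;0 0 -0.01 0 0 0 0;0 0 -0.03 0 0 0 0;0 0 -0.06 0 0 0 0;0 0 -0.095 0 0 0 0;0 0 -0.12 0 0 0 0;0 0 -0.13 0 0 0 0;0 0 -0.13 0 0 0 0'
cat >> h.py <<'E'
def target(up,off,h):
    R,n=pose(YS,25); a=np.radians(YS); hd=np.array([np.cos(a),np.sin(a),0])
    o=OS+hd*-.010+[0,0,.043]
    return R,o+R[:,1]*up+n*(h+off)
E
python3 - <<'E'
from h import *
p,d=capture("wrist");cv2.imwrite("pics/w2.png",p[...,::-1])
i=camera_info("wrist");T=np.array(i["tool_from_camera"]);C=cloud(d,i)
W=C@T[:3,:3].T+T[:3,3]
m=(d>0)&(W[...,2]>-.03)&(W[...,2]<.01)&(abs(W[...,0])<.024)&(abs(W[...,1])<.12)
P=W[m];print("tool-frame face min/max",P.min(0),P.max(0),np.median(P,0))
g=P[P[:,1]<-.015];A=np.c_[g[:,:2],np.ones(len(g))];print("plane",np.linalg.lstsq(A,g[:,2],rcond=None)[0])
R,pt=target(.005,.10,.024);delta(R,pt)
E
```

```text
time_s: 4.72
position: [0.4761, -0.0807, 0.1542]
tcp_rot: [[0.407, 0.914, 0.0], [0.914, -0.407, -0.0], [-0.0, 0.0, -1.0]]
force: [0.1, -0.1, -3.1]
opening: 0.613
tool-frame face min/max [-0.0239993  -0.05229663 -0.0131086 ] [0.02399884 0.02381097 0.00996993] [ 6.99819419e-05 -2.65529582e-02 -1.01060654e-02]
plane [ 0.00126729 -0.10915232 -0.01310644]
t 4.78 shift [ 0.3113 -0.0325 -0.004 ] turn [-25.02   1.99  -8.98] open 0.618 F [-0.7 -0.7 -3.2]
```

View pics/w2.png

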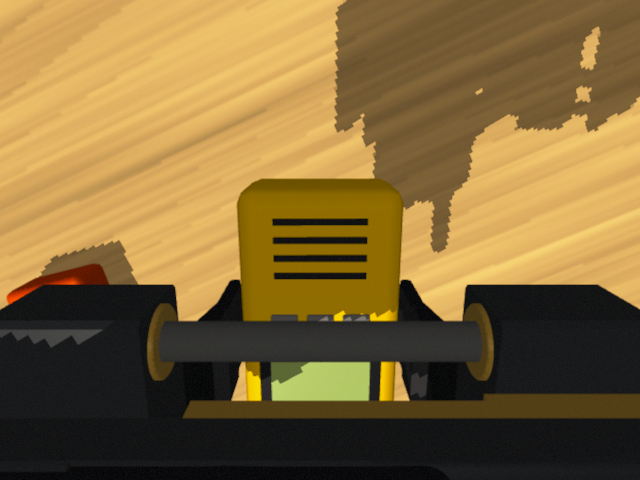

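```bash
python3 -m jog '0.03 -0.003 0 -2.5 0.2 -0.9 0; 0.08 -0.008 -0.001 -6.5 0.5 -2.3 0; 0.13 -0.013 -0.002 -10.5 0.8 -3.7 0; 0.18 -0.019 -0.003 -14.5 1.1 -5.2 0; 0.23 -0.024 -0.003 -18.5 1.5 -6.6 0; 0.275 -0.029 -0.004 -22 1.8 -8 0; 0.301 -0.031 -0.004 -24.2 1.9 -8.7 0; 0.311 -0.0325 -0.004 -25 2 -9 0'
python3 -m jog '0 0 0 0 0 0 0;0 0 0 0 0 0 0'
python3 - <<'E'
from h import *
s=read_state();p,d=capture("wrist");cv2.imwrite("pics/w3.png",p[...,::-1])
i=camera_info("wrist");T=np.array(i["tool_from_camera"]);C=cloud(d,i)
W=C@T[:3,:3].T+T[:3,3]
m=(d>0)&(W[...,2]>-.016)&(W[...,2]<.0)&(abs(W[...,0])<.024)&(W[...,1]>-.044)&(W[...,1]<-.02)
g=W[m];A=np.c_[g[:,:2],np.ones(len(g))];k=np.linalg.lstsq(A,g[:,2],rcond=None)[0];print("plane",k,len(g))
m=(d>0)&(W[...,2]>-.016)&(W[...,2]<.01)&(abs(W[...,0])<.02)&(abs(W[...,1])<.1);print("bottom y",np.percentile(W[m][:,1],[0,1]))
# stand from wrist
Ww=W@np.array(s["tcp_rot"]).T+np.array(s["position"])
q=p.astype(int);a=np.radians(YS);hd=np.array([np.cos(a),np.sin(a)]);l=np.array([-hd[1],hd[0]])
D=Ww[...,:2]-OS[:2];u=D@hd;v=D@l
m=(d>0)&(abs(u)<.09)&(abs(v)<.09)&(W[...,2]>.05)&(Ww[...,2]>.012)
print("stand pts",m.sum(),"u",u[m].min(),u[m].max(),"v",np.percentile(v[m],[0,1,99,100]),"z",Ww[...,2][m].max())
for n in("scene","top"):
    p,d=capture(n);cv2.imwrite(f"pics/{n}3.png",p[...,::-1])
R,pt=target(.005,.10,.024);delta(R,pt)
R,pt=target(.005,.006,.024);delta(R,pt)
E
```

```text
time_s: 5.78
position: [0.5717, 0.2184, 0.1556]
tcp_rot: [[0.254, 0.878, 0.406], [0.967, -0.229, -0.109], [-0.002, 0.42, -0.907]]
force: [0.1, -0.8, -3.4]
opening: 0.62
time_s: 6.02
position: [0.5721, 0.2159, 0.1567]
tcp_rot: [[0.257, 0.877, 0.406], [0.966, -0.232, -0.11], [-0.002, 0.421, -0.907]]
force: [0.5, 0.0, -2.2]
opening: 0.621
plane [ 0.00016348  0.00426162 -0.01026751] 10572
bottom y [-0.05215475 -0.05192314]
stand pts 7611 u -0.06668251629741014 0.02008716738392963 v [-0.05390387 -0.05289447  0.05606036  0.05665606] z 0.05723736658405992
t 6.17 shift [ 0.0013 -0.0007 -0.0001] turn [-0.    0.05 -0.04] open 0.615 F [ 0.  -0.1 -3.2]
t 6.17 shift [ 0.0014 -0.0007  0.0939] turn [-0.    0.05 -0.04] open 0.615 F [ 0.  -0.1 -3.2]
```

View pics/w3.png

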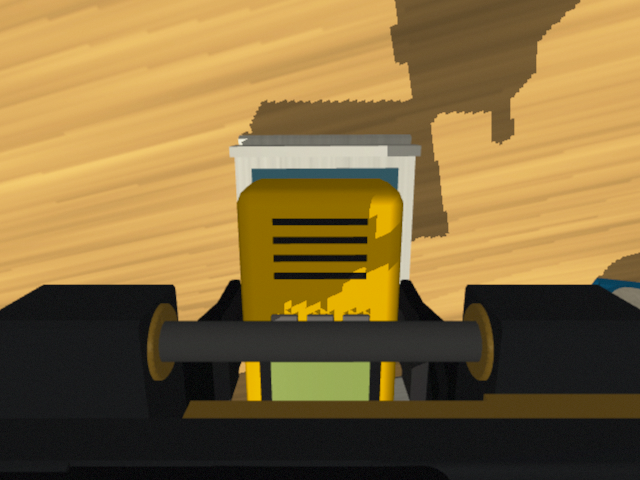

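View pics/scene3.png

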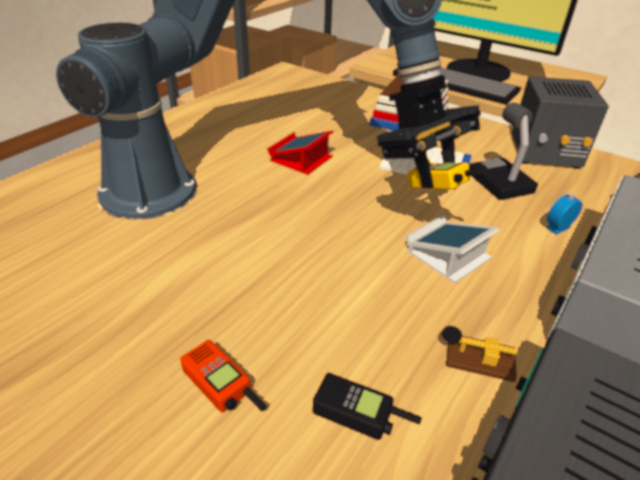

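```bash
python3 -m jog '0.001 0.001 0.02 0 0 0 0;0.0025 0.001 0.045 0 0 0 0;0.0025 0.001 0.065 0 0 0 0;0.0025 0.001 0.08 0 0 0 0;0.0025 0.001 0.09 0 0 0 0;0.0025 0.001 0.094 0 0 0 0;0.0025 0.001 0.094 0 0 0 0'
python3 - <<'E'
from h import *
R,pt=target(.005,.0,.0237);delta(R,pt)
p,d=capture("wrist");cv2.imwrite("pics/w4.png",p[...,::-1])
p,d=capture("scene");cv2.imwrite("pics/scene4.png",cv2.resize(p[150:330,340:580,::-1],None,fx=3,fy=3))
E
```

```text
time_s: 7.05
position: [0.6131, 0.2087, 0.0734]
tcp_rot: [[0.256, 0.876, 0.409], [0.967, -0.232, -0.108], [0.0, 0.424, -0.906]]
force: [0.1, -0.2, -3.1]
opening: 0.619
t 7.05 shift [-0.0022 -0.002   0.0065] turn [ 0.06 -0.01  0.03] open 0.619 F [ 0.1 -0.2 -3.1]
```

View pics/w4.png

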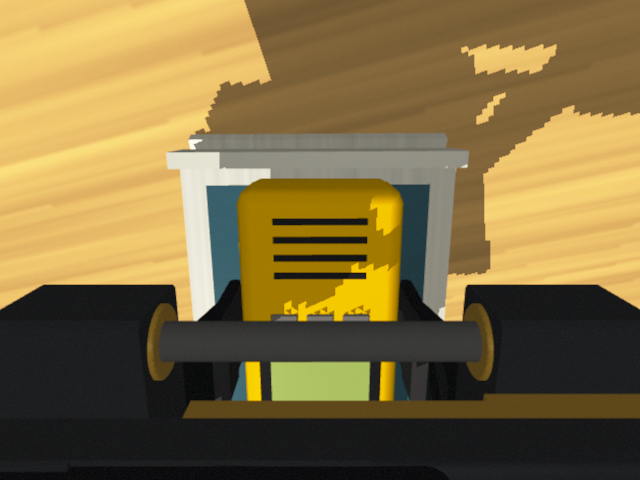

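View pics/scene4.png

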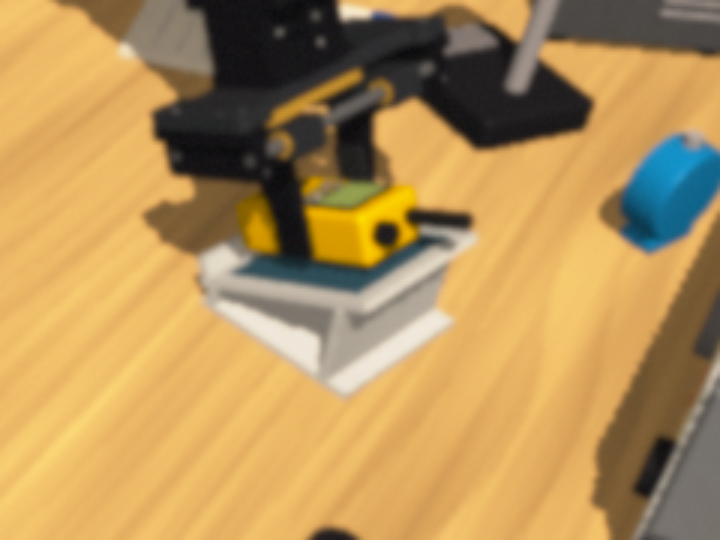

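```bash
python3 -m jog '0 0 0.002 0 0 0 0;0 0 0.003 0 0 0 0;0 0 0.004 0 0 0 0;0 0 0.0045 0 0 0 0;0 0 0.0045 0 0 0 0'
python3 - <<'E'
from h import *
s=read_state();p,d=capture("wrist");cv2.imwrite("pics/w5.png",p[...,::-1])
i=camera_info("wrist");T=np.array(i["tool_from_camera"]);W=cloud(d,i)@T[:3,:3].T+T[:3,3]
def show(x0,x1):
  m=(d>0)&(W[...,0]>x0)&(W[...,0]<x1)&(W[...,1]>-.08)&(W[...,1]<-.03)
  P=W[m];
  for y in np.arange(-.074,-.032,.002):
    g=P[abs(P[:,1]-y)<.001,2]
    if len(g):print(round(y,3),(np.percentile(g,[2,50,98])*1000).round(1))
print("side");show(.033,.043);print("mid");show(-.01,.01)
R,pt=target(.005,.0,.0237);delta(R,pt)
E
```

```text
time_s: 7.78
position: [0.6149, 0.2082, 0.0692]
tcp_rot: [[0.256, 0.876, 0.409], [0.967, -0.232, -0.109], [-0.0, 0.423, -0.906]]
force: [0.2, -0.5, -3.0]
opening: 0.617
side
-0.074 [40.3 41.4 42.8]
-0.072 [40.9 42.5 43.9]
-0.07 [42.  43.4 44.6]
-0.068 [42.5 43.9 45.5]
-0.066 [39.3 41.  43.5]
-0.064 [39.4 40.8 42.1]
-0.062 [10.6 19.2 42.8]
-0.06 [10.1 11.5 12.7]
-0.058 [10.5 11.8 13.1]
-0.056 [10.6 11.7 13. ]
-0.054 [24.4 25.6 26.8]
-0.052 [24.5 25.4 26.7]
-0.05 [24.2 25.7 26.6]
-0.048 [24.2 25.5 27. ]
-0.046 [23.8 25.2 26.4]
-0.044 [23.8 25.3 26.5]
-0.042 [24.  25.3 26.2]
-0.04 [-73.1  25.3  26.5]
-0.038 [-75.7 -68.5  25.3]
-0.036 [-76.3 -75.1  25.9]
-0.034 [-76.3 -75.1  26. ]
mid
-0.074 [40.1 41.6 43.1]
-0.072 [41.1 42.3 44. ]
-0.07 [42.  43.4 44.9]
-0.068 [42.9 44.3 45.4]
-0.066 [39.3 41.7 43.9]
-0.064 [39.3 40.7 42.2]
-0.062 [10.7 22.7 42.8]
-0.06 [10.4 11.7 12.9]
-0.058 [10.6 11.8 13.1]
-0.056 [10.5 11.8 12.7]
-0.054 [24.4 25.7 27.1]
-0.052 [-7.8  5.7 26.7]
-0.05 [-10.2  -8.7  -6.4]
-0.048 [-11.2  -9.7  -8.5]
-0.046 [-11.5 -10.2  -8.8]
-0.044 [-12.1 -10.2  -8.9]
-0.042 [-12.6 -11.2  -9.5]
-0.04 [-11.4 -10.3  -9.1]
-0.038 [-11.5 -10.3  -9.2]
-0.036 [-12.3 -11.1  -9.4]
-0.034 [-68.4 -65.6  -9.5]
t 7.83 shift [-0.0022 -0.0019  0.002 ] turn [ 0.05 -0.01  0.02] open 0.614 F [-0.5  0.1 -2.8]
```

```bash
python3 -m jog '0 0 0.001 0 0 0 0;0 0 0.0015 0 0 0 0;0 0 0.0018 0 0 0 0;0 0 0.0018 0 0 0 0'
python3 -c "
from h import *
R,pt=target(.005,.0,.0237);delta(R,pt);print(read_state()['moment'])"
```

```text
time_s: 8.32
position: [0.6156, 0.208, 0.0676]
tcp_rot: [[0.256, 0.876, 0.409], [0.967, -0.232, -0.109], [-0.0, 0.423, -0.906]]
force: [-0.1, -0.0, -2.4]
opening: 0.618
t 8.32 shift [-0.0022 -0.0018  0.0002] turn [ 0.05 -0.01  0.02] open 0.618 F [-0.1 -0.  -2.4]
[ 0.11732865  0.46796112 -0.0514166 ]
```

Force dropped slightly, so it is almost in contact. I'll go down a little more and slide toward the lip.

```bash
python3 -m jog '0 0 0.0005 0 0 0 0;0 0 0.0005 0 0 0 0'; python3 -m jog '0 -0.001 0 0 0 0 0;0 -0.002 0 0 0 0 0;0 -0.0025 0 0 0 0 0;0 -0.0025 0 0 0 0 0'
```

```text
time_s: 8.57
position: [0.6157, 0.208, 0.0675]
tcp_rot: [[0.256, 0.876, 0.41], [0.967, -0.232, -0.108], [0.0, 0.424, -0.906]]
force: [-1.9, -0.4, 0.5]
opening: 0.616
time_s: 9.07
position: [0.6143, 0.2089, 0.0667]
tcp_rot: [[0.256, 0.875, 0.411], [0.967, -0.232, -0.108], [0.001, 0.425, -0.905]]
force: [-0.4, 0.5, 3.4]
opening: 0.62
```

```bash
python3 -m jog '0 -0.0005 0 0 0 0 0;0 -0.001 0 0 0 0 0;0 -0.001 0 0 0 0 0'; python3 -m jog '0 0 0 0 0 0 0.66;0 0 0 0 0 0 0.75;0 0 0 0 0 0 0.85;0 0 0 0 0 0 0.95;0 0 0 0 0 0 1;0 0 0 0 0 0 1;0 0 0 0 0 0 1;0 0 0 0 0 0 1'
```

```text
time_s: 9.45
position: [0.6133, 0.2091, 0.0662]
tcp_rot: [[0.256, 0.875, 0.411], [0.967, -0.232, -0.108], [0.001, 0.425, -0.905]]
force: [-0.3, 0.4, 3.9]
opening: 0.617
time_s: 10.45
position: [0.6128, 0.2088, 0.0657]
tcp_rot: [[0.256, 0.876, 0.409], [0.967, -0.232, -0.108], [0.0, 0.423, -0.906]]
force: [0.8, 0.2, 0.3]
opening: 1.0
```

Released. I'll retreat along the normal.

```bash
python3 -m jog '0 0 -0.01 0 0 0 1;0 0 -0.03 0 0 0 1;0 0 -0.06 0 0 0 1;0 0 -0.1 0 0 0 1;0 0 -0.14 0 0 0 1;0 0 -0.165 0 0 0 1;0 0 -0.17 0 0 0 1;0 0 -0.17 0 0 0 1'
python3 - <<'E'
from h import *
s=read_state();p,d=capture("wrist");cv2.imwrite("pics/w6.png",p[...,::-1])
i=camera_info("wrist");T=np.array(i["tool_from_camera"]);W=cloud(d,i)@T[:3,:3].T+T[:3,3]
Ww=W@np.array(s["tcp_rot"]).T+np.array(s["position"])
R,n=pose(YS,25);O=OS+0;a=np.radians(YS)
c=OS+np.array([np.cos(a),np.sin(a),0])*-.055+[0,0,.022]
L=(Ww-c)@np.c_[R[:,0],R[:,1],n]
q=p.astype(int);box=(d>0)&(abs(L[...,0])<.08)&(L[...,1]>-.02)&(L[...,1]<.17)
m=box&(L[...,2]>.022)&(L[...,2]<.045)
P=L[m];r=cv2.minAreaRect((P[:,:2]*1000).astype(np.float32));print("radio",r,P.min(0),P.max(0),np.median(P[:,2]))
m=box&(abs(L[...,2]-.014)<.003)&(L[...,1]<.001);print("lip y",np.percentile(L[m][:,1],[2,98]),"x",np.percentile(L[m][:,0],[1,99]))
p,d=capture("scene");cv2.imwrite("pics/scene6.png",cv2.resize(p[150:330,340:580,::-1],None,fx=3,fy=3))
p,d=capture("top");cv2.imwrite("pics/top6.png",p[...,::-1])
delta(R,OS)
E
```

```text
time_s: 11.45
position: [0.5431, 0.2272, 0.2198]
tcp_rot: [[0.256, 0.876, 0.41], [0.967, -0.232, -0.108], [0.0, 0.424, -0.906]]
force: [-0.1, 0.9, -0.9]
opening: 1.001
radio ((2.6121864318847656, 66.13834381103516), (131.06243896484375, 54.12760543823242), 89.84154510498047) [-0.02458335  0.00056198  0.02200128] [0.0296643  0.13162134 0.03728243] 0.033988387804193755
lip y [-0.00530521  0.00054357] x [-0.05257583  0.0549971 ]
t 11.6 shift [-0.0015 -0.0115  0.2356] turn [-0.05  0.06  0.03] open 0.999 F [ 0.8 -0.6  0.1]
```

View pics/w6.png

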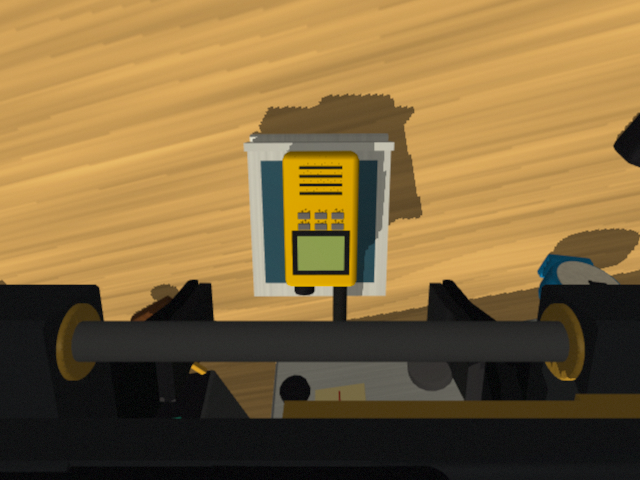

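View pics/scene6.png

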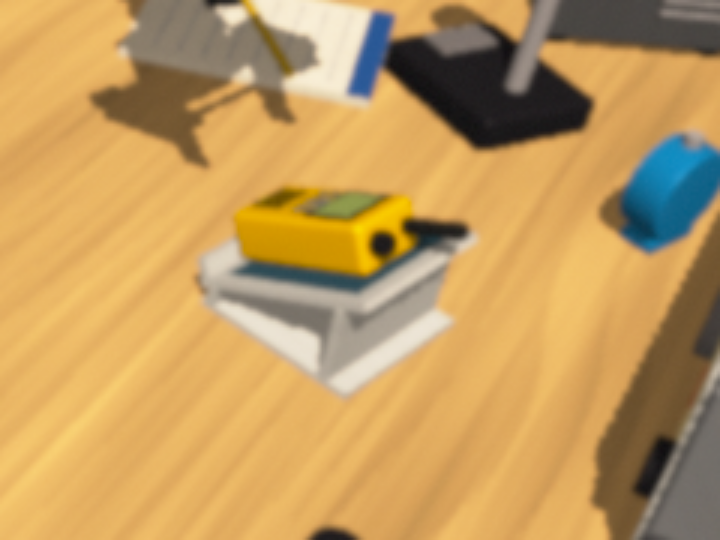

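View pics/top6.png

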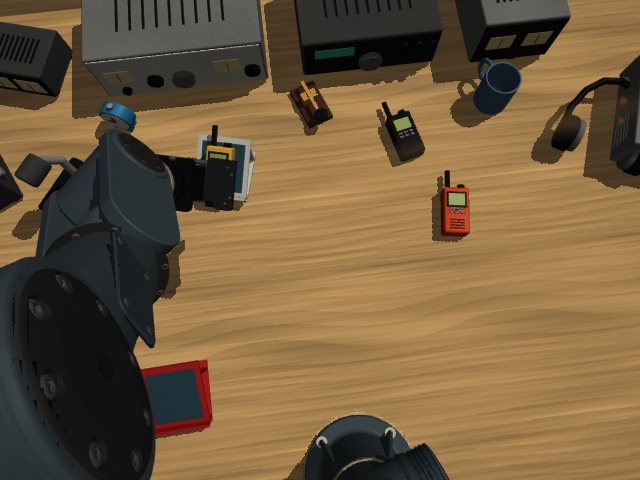

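```bash
python3 -c "
from rig import *
print(hand_in(), read_state()['time_s'])"
```

```text
the job is handed in; nothing more can be done
the job is handed in; nothing more can be done
```

The yellow radio is seated on the silver stand, and the job was handed in at about 11.6 s of the 34 s allowed. I gripped it across its width, turned and tilted it to the 25° slope, and lowered it into contact at about 4 N. I then slid it about 3 mm to the lip, released it and backed the gripper off.

**Last checks, from wrist-camera depth:**
- **Lip:** the bottom end is at the lip's inner face, with about 0 mm between them.
- **Straightness:** it is within about 0.2° of the slope direction.
- **Width:** it sits within about 1.5 mm of the stand's middle, wholly on its width.
- **Lying flat:** the face stands 34 mm above the slope, so it lies flat on its back with the aerial up the slope.

In the last top-camera picture the black and orange radios lie where they were, and the arm is clear of everything. None of the checks failed. The network's positions for the radio differed by about 15 mm between the two cameras, so I used my own depth fits, which agreed to about 2–3 mm.

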